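# Top up the tin holder and clamp its sliding leg

### The arm

A 6-joint arm with a two-finger parallel gripper is mounted at the origin on a cart in front of the work surface, level with it; the furniture and walls round the work are solid. World frame = base frame: x ahead of the robot, y to its left, z up, the work surface at z = 0. Lengths are in m, angles in rad, forces in N, time in s.
With the tool pointing down it reaches from about 0.25 to 0.775 m from the base axis. Payload 4 kg.
Tool frame: the origin (TCP) lies midway between the tips of the shut fingers; the grasp point (between the pads) lies 19 mm behind it; z points along the fingers, y is the direction in which the jaws open and shut (so a half turn about z gives the same grasp; the last joint's range is limited). The gripper opens to 94 mm and grips with 3 to 60 N. Pads are 16 mm wide; open, the fingers measure 119 mm over their backs; the gripper's body (75 mm by 177 mm) begins 78 mm behind the grasp point.
Start: joints at [1.213, 0.087, 1.371, -0, 1.684, -0.103], TCP at [0.139, 0.532, 0.206] pointing down, gripper open.
Joint ranges: [-3.1, 3.1], [-0.76, 2.03], [0.27, 2.55], [-1.08, 4.22], [0.17, 2.65], [-2.57, 2.57]. Speed limits (rad/s): [2.79, 2.79, 3.14, 3.14, 3.14, 3.14].

### API

Orientations are given as [roll, pitch, yaw] about the fixed x, y, z axes, in that order (R = Rz(yaw) Ry(pitch) Rx(roll)).
In Python, from bench import robot, cams gives the robot as it stands.
- The arm moves only by the tool step_arm, never from a script. Its argument "plan" is a list that holds one entry, the list of rows, each a list of 5 numbers: the shift along the world's x, y, z in mm, then the turn about the world's z in rad, then the opening in per cent of the stroke, from 0 (shut) to 100 (fully open). In form: [[[tx, ty, tz, turn, fingers], ...]]. A call has 1 to 8 rows; each row is the pose to reach, as a shift and turn from the pose commanded when the call began; what a row does not reach only later rows make up. A row lasts 1/12 s, in which the tool goes at most 41.7 mm and 7.16 degrees, less where a joint would pass 70% of its speed; a pose out of reach is approached as far as the arm can. A call with a gripper value outside its range is refused whole. The fingers move at their own pace and stop on an object; the grip force is fixed at half the most. Time passes only in rows, so rows that repeat a pose let the fingers close. It gives the time, the measured TCP pose, the force and the opening at its end, in the units of the state.
- robot.get_obs(): the state, without advancing time (a new reading comes with each control period).
- cams.snapshot(name): name is "scene" or "side" or "wrist"; returns a dict with "frame" (420x560x3 uint8, red, green, blue), "camera_matrix" (3x3 intrinsics, pixels), "origin" and "attitude" of the camera in the world; the wrist camera has in their place "T_tool_cam" (4x4, takes a point from camera to tool coordinates, whose origin is the TCP and whose axes are the flange's). Camera axes: x right, y down, z forward; pixel columns grow to the right and rows downward; lengths in m; the calibration is good to about 2 mm. A picture is of the moment at which its call begins: read the wrist's pose just before it. There is no depth.
- robot.close_job(): hands the job in, once; it reports no verdict.
The state is a dict: "time": time; "joint_positions": joint angles; "qvel": joint speeds; "joint_torque": joint torques, N m; "tool_pos": TCP position; "ee_rot": TCP orientation; "wrist_force": force on the tool from outside, world axes, zero at the start; "wrist_torque": the same for the moment, N m; "width": finger opening in m.
Only numpy, scipy, OpenCV 4.12 (cv2) and the standard library are available. Lean on these libraries where they do the work, as an engineer would, in place of code of your own. Each camera call takes 0.05 s, during which the arm holds its last target. There are 200 camera calls.

### The job

Set the spare lidded tin squarely on top of the two tins in the wooden holder and let go of it. Then grip the holder's upright sliding leg and, with its cam lever still open, slide the leg towards the tins until its pointer is level with the mark on the base; while you hold it there against its spring, press the cam lever fully shut against the leg. Finish still gripping the leg, with the lever shut and the leg at the mark; leave the three tins stacked, and do not disturb the espresso cup, the honey jar or the timer.

Things in the scene. Friction and masses are not known exactly. Their poses are not given: they have to be found in the camera images.
- holder: Tin holder, fixed: wooden base board 110 (x) by 216 mm (y), 8 mm thick, two aluminium rails along y (inner sides x = +-37 mm, tops 16 mm up), fixed end stop 82 mm tall with inner face at y = +80 mm. Origin on the worktop; board from y = -117 to +99 mm. Unturned, x points away from the robot; y runs from the sliding leg to the end stop; z up. The tins stand at x = 0, y = +35 mm.
- leg (a joint): Travel (m) of the upright sliding leg along the holder's +y, to the tins: 0 outer stop, 0.055 pointer at the mark, 0.075 inner stop; leg centre at holder y = -80 mm + travel. Rigid in x and z. Spring back to 0 of 60 N/m and 1.3 N friction: it stays where left below 0.02 (starts at 0 to 0.018), but creeps back from the mark if let go. At the mark it stands about 5 mm short of the tins.
- post_grip (a point): Point on the vertical centre line of the leg's aluminium post, 108 mm above the worktop, the height at which to pinch post and lever together; axes parallel to the holder's. The post is 18 mm thick (x) and 30 mm wide (y), its top 130 mm up; its rear face (x = +9 mm, away from the lever) is flat and free. It stands on a shoe 38 mm long in y, top 22 mm up.
- pointer (a point): Small dark pointer at the end of an arm of the leg's shoe, over the rail on the robot's side (holder x = -51 mm, 15 mm above the worktop); moves with the leg.
- mark (a point): The mark: a small dark raised tooth, 4 mm wide, on the edge of the base board on the robot's side, at holder x = -51 mm, y = -25 mm, 12 mm above the worktop.
- lever (a joint): Angle (rad) of the black cam lever on the post's -x side (robot's side): 0 shut, upright along the post; grows to 0.48 as its upper end leans out to -x. Starts at 0.32 to 0.45. Stays where left (0.36 N m friction): shutting takes 8 to 15 N at its tip, so a 5 N pinch leaves it open, 20 N shuts it. The post does not yield in x: coupled fingers must move to +x by half the lever's travel.
- lever_tip (a point): Centre of the lever's rounded upper end (radius 4 mm), 50 mm from its pivot, which is 14 mm to -x of the post's centre line and 60 mm above the worktop. Lever 8 mm thick (x), 18 mm wide (y). Shut, its outer face is 18 mm from the post's centre line, so post and lever are 27 mm thick together; open by angle a, about 27 mm + 50 mm x sin(a) at the tip.
- tin_spare: The spare tin standing alone on the worktop to the left: closed oblong tin, white with a bare metal lid, 60 mm (x) by 80 mm (y) by 40 mm high, 150 g. Origin at the centre of its underside. To be set on top of tin_mid with its long side along the long side of that tin.
- tin_low: The lower of the two like tins already stacked in the holder, loose, 60 x 80 x 40 mm, origin at the centre of its underside, which is 8 mm above the worktop. Its long side (y) runs along the holder's y.
- tin_mid: The upper of the two tins stacked in the holder, same size, loose; origin at the centre of its underside, 48 mm above the worktop; its top is 88 mm above the worktop.
- espresso_cup: Grey espresso cup with a handle, 60 x 81 x 63 mm, loose bystander on the right; origin at the centre of its underside.
- honey_jar: Honey jar, 58 x 62 x 99 mm, loose bystander on the right, further back; origin at the centre of its underside.
- timer: Round kitchen timer, 66 x 65 x 56 mm, loose bystander behind, on the left; origin at the centre of its underside.
Not all that is in view belongs to the job. There is more than one size of the holder; the one meant has the size given above. What is shaped like the tin_low but orange is not meant.

How it is judged:
By the outcome, as a careful person would: the job done as asked, in the order asked, and still so for the second after the job is handed in, while the arm keeps its last pose, push and grip.
It also fails if it takes over 45 s, if anything falls off the work surface, if the arm or the gripper's body presses on something with over 40 N, if the wrist force passes 120 N, or if a joint passes its speed limit or range.

## Working session

There is one attempt and no reset: what is moved stays moved. The work goes in short steps, Python scripts to look and compute and a tool call to move; the robot and the scene stay as the last step left them, time stands still between calls to the robot, and variables do not carry over. Pictures are saved under pics/ and viewed, about 8 in all and at most 12, crops included, and the job is handed in when it is done.

Besides the shell and the picture viewer there is one more tool, called after ">>>" as name(argument=value, ...) on one line, values as JSON. step_arm: Moves the arm, as the interface text tells. Its arguments: {"type":"object","properties":{"plan":{"type":"array"}},"required":["plan"]}

```bash
ls; mkdir -p pics
cat > h.py <<'E'
import numpy as np, cv2
from scipy.spatial.transform import Rotation as R
from bench import robot, cams
def snap(n):
    o=robot.get_obs(); s=cams.snapshot(n)
    K=np.array(s["camera_matrix"])
    if n=="wrist":
        Tt=np.eye(4); e=np.array(o["ee_rot"]); Tt[:3,:3]=R.from_euler('xyz',e).as_matrix() if e.size==3 else e; Tt[:3,3]=o["tool_pos"]
        T=Tt@np.array(s["T_tool_cam"])
    else:
        a=np.array(s["attitude"]); T=np.eye(4)
        T[:3,:3]=a if a.shape==(3,3) else R.from_euler('xyz',a).as_matrix(); T[:3,3]=s["origin"]
    return s["frame"],K,T
def ray(K,T,p,z):
    d=T[:3,:3]@np.linalg.solve(K,[p[0],p[1],1.]); o=T[:3,3]
    return o+d*(z-o[2])/d[2]
def proj(K,T,X):
    c=T[:3,:3].T@(np.array(X)-T[:3,3]); q=K@c; return q[:2]/q[2]
E
python3 - <<'E'
from h import *
print(robot.get_obs())
a=[]
for n in("scene","side","wrist"):
    f,K,T=snap(n); np.savez(f'pics/{n}0.npz',f=f,K=K,T=T); cv2.imwrite(f'pics/{n}0.png',f[...,::-1]); print(n,K.round(1).tolist(),T.round(3).tolist())
E
```

```text
pics
{'time': 0.0, 'joint_positions': array([ 1.21290175e+00,  8.79625558e-02,  1.37223162e+00, -1.53908497e-05,
        1.68362159e+00, -1.03068501e-01]), 'qvel': array([-0.00062345,  0.00072102,  0.00170218, -0.00033575,  0.00076377,
        0.00027845]), 'joint_torque': array([-2.38135844e-04, -3.40187931e+01, -3.02424824e+01,  7.18730595e-02,
        3.30439000e-02, -1.31633942e-04]), 'tool_pos': array([0.13844104, 0.53172129, 0.20431155]), 'ee_rot': array([-3.13937976e+00, -2.13512016e-04,  2.88676462e+00]), 'wrist_force': array([ 0.38499172, -0.04421184,  0.27930735]), 'wrist_torque': array([ 0.01042693, -0.0101398 ,  0.05376278]), 'width': 0.09427898032581272}
scene [[488.9, 0.0, 280.6], [0.0, 488.9, 208.3], [0.0, 0.0, 1.0]] [[0.486, -0.632, 0.604, -0.208], [-0.874, -0.361, 0.326, -0.41], [0.012, -0.686, -0.727, 0.982], [0.0, 0.0, 0.0, 1.0]]
side [[424.3, 0.0, 278.2], [0.0, 424.3, 218.3], [0.0, 0.0, 1.0]] [[0.905, -0.23, 0.358, 0.126], [-0.425, -0.517, 0.743, -0.873], [0.014, -0.824, -0.566, 0.734], [0.0, 0.0, 0.0, 1.0]]
wrist [[330.7, 0.0, 278.4], [0.0, 330.7, 205.2], [0.0, 0.0, 1.0]] [[0.252, 0.929, 0.271, 0.06], [0.968, -0.241, -0.073, 0.553], [-0.002, 0.28, -0.96, 0.384], [0.0, 0.0, 0.0, 1.0]]
```

View pics/scene0.png

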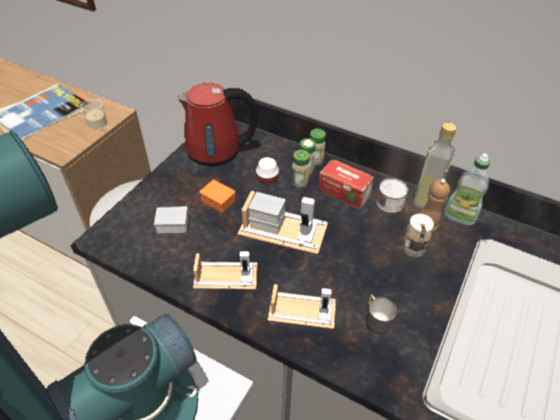

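View pics/side0.png

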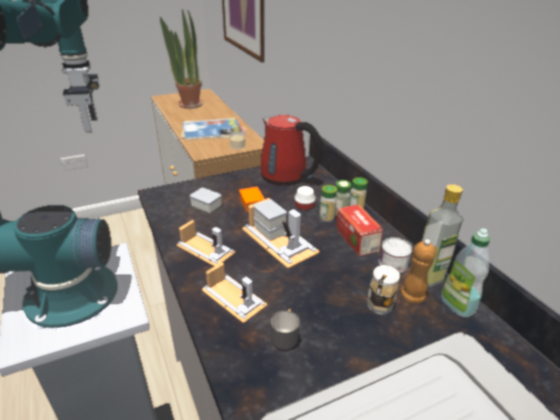

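View pics/wrist0.png

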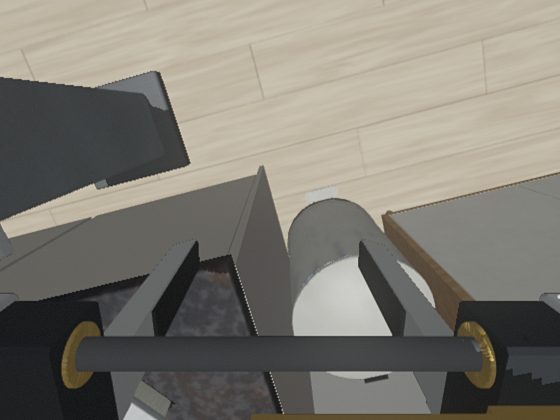

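The scene view shows the spare tin at (172,220), the full-size holder with two tins at (285,225), the leg at (306,220), and two smaller decoy holders at (226,272) and (303,308). The orange decoy is at (217,195), the cup at (381,315), the jar at (418,235) and the timer at (267,170). The side view agrees with this. The wrist view shows only the worktop corner. I'll zoom in to measure.

Run:
```python
from h import *
a=cv2.imread('pics/scene0.png')[175:260,145:345]; b=cv2.imread('pics/side0.png')[180:270,180:330]
A=cv2.resize(a,None,fx=4,fy=3.5,interpolation=cv2.INTER_CUBIC)[:, :800]
B=cv2.resize(b,None,fx=3.3,fy=3.3,interpolation=cv2.INTER_CUBIC)
c=np.zeros((600,800,3),np.uint8); c[:A.shape[0],:A.shape[1]]=A; c[300:300+B.shape[0],:B.shape[1]]=B
cv2.imwrite('pics/crop1.png',c)
for n,pts in(("scene",[(172,214),(267,205),(307,202),(285,228),(381,300),(418,222),(267,163),(246,283),(326,318)]),("side",[(206,196),(269,212),(294,213)])):
    d=np.load(f'pics/{n}0.npz'); 
    for p,z in zip(pts,[.04,.088,.13,.008,.06,.1,.05,0.,0.]): print(n,p,z,ray(d['K'],d['T'],p,z).round(3))
```

```text
scene (172, 214) 0.04 [0.417 0.249 0.04 ]
scene (267, 205) 0.088 [0.529 0.027 0.088]
scene (307, 202) 0.13 [ 0.551 -0.073  0.13 ]
scene (285, 228) 0.008 [ 0.545 -0.018  0.008]
scene (381, 300) 0.06 [ 0.425 -0.325  0.06 ]
scene (418, 222) 0.1 [ 0.651 -0.327  0.1  ]
scene (267, 163) 0.05 [0.704 0.129 0.05 ]
scene (246, 283) 0.0 [ 0.351 -0.017  0.   ]
scene (326, 318) 0.0 [ 0.359 -0.227  0.   ]
side (206, 196) 0.04 [0.411 0.24  0.04 ]
side (269, 212) 0.088 [0.524 0.013 0.088]
side (294, 213) 0.13 [ 0.555 -0.075  0.13 ]
```

View pics/crop1.png

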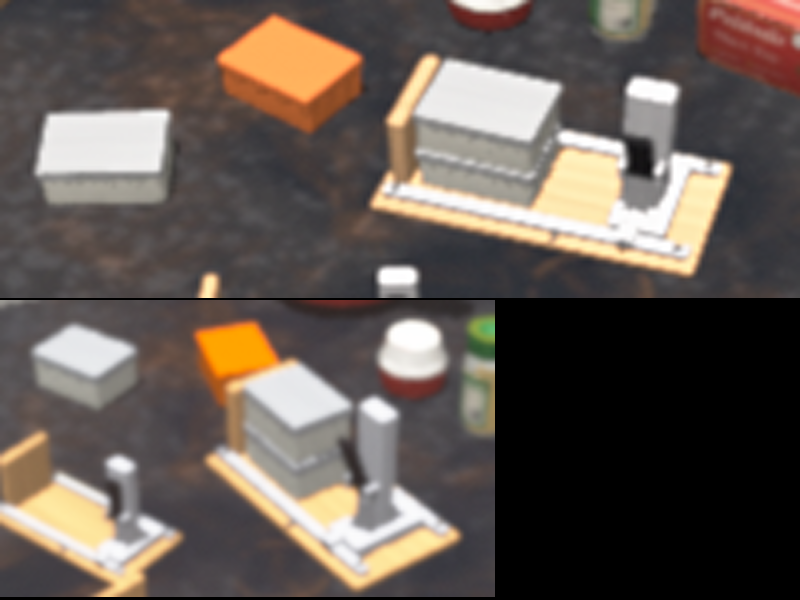

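The spare lid's corners are at crop pixels (47,115), (170,110), (166,172) and (38,175). The upper tin's lid is at (447,62), (562,82), (535,145) and (413,120). The lever leans out toward the robot.

Run:
```python
from h import *
d=np.load('pics/scene0.npz');K,T=d['K'],d['T']; s=np.load('pics/side0.npz')
f=lambda p:(145+(p[0]+.5)/4-.5,175+(p[1]+.5)/3.5-.5); g=lambda p:(180+p[0]/3.3,180+(p[1]-300)/3.3)
def rep(n,pts,z,fn,K,T):
    P=np.array([ray(K,T,fn(p),z)[:2] for p in pts]); e=P-np.roll(P,-1,0)
    print(n,P.mean(0).round(4),'sides',np.hypot(*e.T).round(3),'ang',(np.degrees(np.arctan2(e[:,1],e[:,0]))).round(1))
rep('spare',[(47,115),(170,110),(166,172),(38,175)],.04,f,K,T)
rep('mid',[(447,62),(562,82),(535,145),(413,120)],.088,f,K,T)
rep('base',[(370,207),(690,275),(732,165)],.004,f,K,T)
rep('post',[(626,80),(678,86),(676,103),(626,97)],.13,f,K,T)
rep('spare s',[(75,325),(136,352),(97,380),(34,350)],.04,g,s['K'],s['T'])
rep('mid s',[(295,363),(350,405),(302,435),(245,383)],.088,g,s['K'],s['T'])
```

```text
spare [0.4117 0.2484] sides [0.081 0.063 0.081 0.061] ang [ 123.4   34.2  -58.3 -146.4]
mid [0.5325 0.029 ] sides [0.077 0.065 0.08  0.062] ang [ 104.1   13.8  -77.9 -169. ]
base [ 0.5359 -0.05  ] sides [0.216 0.112 0.244] ang [ 102.2 -168.4  -50.4]
post [ 0.5552 -0.0724] sides [0.032 0.017 0.031 0.017] ang [ 109.2   22.2  -71.1 -152.6]
spare s [0.4115 0.2428] sides [0.081 0.058 0.084 0.057] ang [ 117.8   33.6  -62.8 -148.9]
mid s [0.5332 0.025 ] sides [0.08  0.06  0.091 0.054] ang [ 100.6   23.4  -82.2 -166.9]
```

>>> step_arm(plan=[[[34,-36,0,-0.09,100],[68,-72,0,-0.18,100],[103,-107,0,-0.28,100],[137,-143,0,-0.37,100],[171,-179,0,-0.46,100],[205,-215,0,-0.56,100],[240,-250,0,-0.65,100],[274,-286,0,-0.74,100]]])

```text
time: 0.82
tool_pos: [0.37, 0.2898, 0.2054]
ee_rot: [3.141, -0.0, 2.143]
wrist_force: [0.5, 0.2, 0.1]
width: 0.0946
```

>>> step_arm(plan=[[[0,0,0,0,100],[0,0,0,0,100]]])

```text
time: 0.98
tool_pos: [0.3703, 0.2898, 0.2051]
ee_rot: [-3.141, -0.0, 2.142]
wrist_force: [0.2, -0.1, -0.1]
width: 0.094
```

Run:
```python
from h import *
o=robot.get_obs();print(o['tool_pos'],o['ee_rot'],o['joint_positions'].round(2),o['time'])
f,K,T=snap("wrist"); np.savez('pics/w1.npz',f=f,K=K,T=T); cv2.imwrite('pics/w1.png',f[...,::-1])
print(T.round(3)); print(proj(K,T,[.412,.246,.04]))
```

```text
[0.37029648 0.28982354 0.20505867] [-3.14071504e+00 -2.72564422e-04  2.14227822e+00] [ 0.54 -0.09  1.55  0.    1.68 -0.03] 0.9833
[[ 0.841  0.519  0.151  0.327]
 [ 0.541 -0.807 -0.237  0.359]
 [-0.001  0.281 -0.96   0.384]
 [ 0.     0.     0.     1.   ]]
[287.87105208 240.00450742]
```

View pics/w1.png

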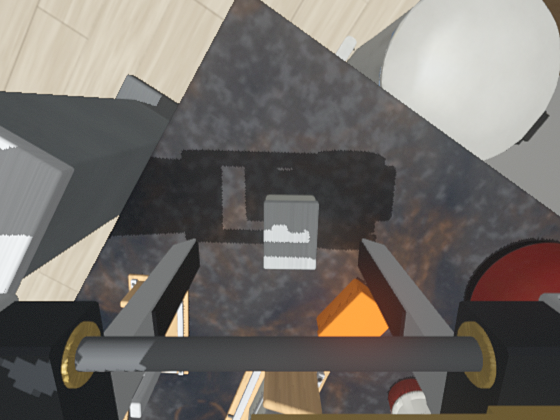

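The wrist view shows the spare tin's lid from about (265,201) to (317,269), nearly square to the jaws. I'll measure it exactly with a mask.

Run:
```python
from h import *
d=np.load('pics/w1.npz');f,K,T=d['f'],d['K'],d['T']
h=cv2.cvtColor(f,cv2.COLOR_RGB2HSV)
m=((h[...,1]<60)&(h[...,2]>100)).astype(np.uint8); k=np.zeros_like(m); k[185:285,250:335]=1; m*=k
m=cv2.morphologyEx(m,cv2.MORPH_CLOSE,np.ones((5,5)))
n,l,s,c=cv2.connectedComponentsWithStats(m); i=1+s[1:,4].argmax(); print(s[i])
cs=max(cv2.findContours((l==i).astype(np.uint8),0,1)[0],key=cv2.contourArea)
W=np.array([ray(K,T,p[0],.04)[:2] for p in cs],np.float32)*1000
print('mask',cv2.minAreaRect(W))
P=np.array([ray(K,T,p,.04)[:2] for p in[(264.5,201),(318,201),(316,269),(263.5,268.5)]]); e=P-np.roll(P,-1,0)
print(P.mean(0),np.hypot(*e.T),np.degrees(np.arctan2(e[:,1],e[:,0])))
for r in range(190,275,6): x=np.where(l[r]==i)[0]; print(r,x.min() if x.size else 0,x.max() if x.size else 0,end=' | ')
```

```text
[ 260  195   75   84 4427]
mask ((420.1084289550781, 253.99563598632812), (85.07363891601562, 99.28895568847656), 32.76359558105469)
[0.41175983 0.25166949] [0.05778485 0.08108961 0.06031189 0.08050183] [-147.23489716  123.04694623   32.18099181  -58.74751779]
190 0 0 | 196 267 313 | 202 265 317 | 208 264 318 | 214 264 317 | 220 264 317 | 226 263 317 | 232 263 316 | 238 263 316 | 244 264 316 | 250 260 334 | 256 263 334 | 262 263 334 | 268 264 333 | 274 322 334 |
```

>>> step_arm(plan=[[[21,-20,0,0,100],[42,-41,0,0,100],[42,-41,-40,0,100],[42,-41,-80,0,100],[42,-41,-120,0,100],[42,-41,-160,0,100],[42,-41,-185,0,100],[42,-41,-195,0,100]]])

```text
time: 1.7
tool_pos: [0.4064, 0.2505, 0.0056]
ee_rot: [-3.132, -0.002, 2.15]
wrist_force: [0.1, -0.4, -0.1]
width: 0.0942
```

>>> step_arm(plan=[[[0,0,0,0,60],[0,0,0,0,50],[0,0,0,0,50],[0,0,0,0,50],[0,0,0,0,50],[0,0,0,0,50]]])

```text
time: 2.2
tool_pos: [0.4122, 0.251, 0.0123]
ee_rot: [3.139, 0.0, 2.147]
wrist_force: [-0.4, -0.3, 3.6]
width: 0.0597
```

>>> step_arm(plan=[[[0,0,20,0,50],[0,0,60,0,50],[0,0,100,0,50],[0,0,140,0,50],[8,-20,170,-0.04,50],[20,-50,195,-0.1,50],[33,-80,215,-0.16,50],[46,-110,230,-0.22,50]]])

```text
time: 2.87
tool_pos: [0.4581, 0.1396, 0.2437]
ee_rot: [3.137, 0.001, 1.925]
wrist_force: [0.6, 0.8, -0.6]
width: 0.0597
```

>>> step_arm(plan=[[[14,-35,0,-0.05,50],[28,-70,0,-0.1,50],[43,-105,0,-0.14,50],[57,-135,0,-0.14,50],[71,-165,0,-0.14,50],[81,-190,0,-0.14,50],[87,-201,0,-0.14,50],[87,-201,0,-0.14,50]]])

```text
time: 3.53
tool_pos: [0.5447, -0.0627, 0.2399]
ee_rot: [-3.141, -0.0, 1.783]
wrist_force: [0.8, 0.7, -1.2]
width: 0.0602
```

Run:
```python
from h import *
o=robot.get_obs();print(o['tool_pos'],o['ee_rot'],o['joint_positions'].round(2),o['time'],o['width'])
f,K,T=snap("wrist"); np.savez('pics/w2.npz',f=f,K=K,T=T); cv2.imwrite('pics/w2.png',f[...,::-1])
print(T.round(3)); print(proj(K,T,[.533,.027,.088]))
```

```text
[ 0.54471401 -0.06267441  0.23985557] [-3.14086214e+00 -2.21487581e-05  1.78302642e+00] [-0.22  0.08  1.31 -0.    1.75 -0.43] 3.5333 0.06023481072017165
[[ 0.978  0.203  0.058  0.529]
 [ 0.211 -0.938 -0.275  0.018]
 [-0.001  0.281 -0.96   0.419]
 [ 0.     0.     0.     1.   ]]
[285.31895205  99.68236052]
```

View pics/w2.png

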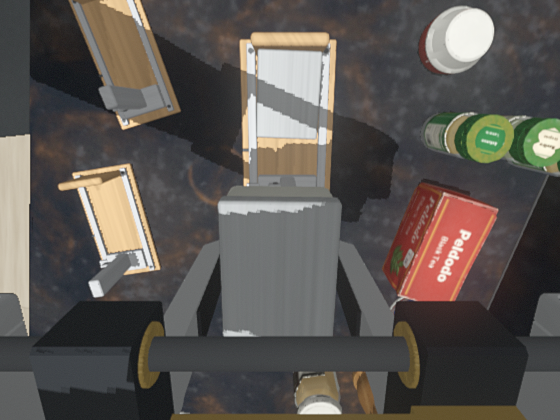

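The wrist view shows tin_mid's lid at roughly (256–324, 47–137) between the rails, with the held tin below at (220–340, 200–335). Lid edges come next, by row and column profiles.

Run:
```python
from h import *
d=np.load('pics/w2.npz');f,K,T=d['f'],d['K'],d['T']
g=f.astype(int)
h=cv2.cvtColor(f,cv2.COLOR_RGB2HSV)
# print brightness/sat rows across
for r in (55,70,90,115,128): print(r,[(c,int(g[r,c].mean()),int(h[r,c,1])) for c in list(range(236,266,2))]); print('   ',[(c,int(g[r,c].mean()),int(h[r,c,1])) for c in range(312,342,2)])
for c in (270,290,310): print(c,[(r,int(g[r,c].mean()),int(h[r,c,1])) for r in list(range(40,56,2))+list(range(126,152,2))])
```

```text
55 [(236, 78, 33), (238, 73, 23), (240, 159, 92), (242, 200, 84), (244, 192, 87), (246, 189, 42), (248, 235, 5), (250, 235, 4), (252, 241, 4), (254, 209, 8), (256, 148, 105), (258, 199, 10), (260, 227, 3), (262, 222, 5), (264, 223, 3)]
    [(312, 216, 4), (314, 215, 5), (316, 214, 4), (318, 217, 4), (320, 213, 4), (322, 152, 3), (324, 167, 5), (326, 177, 6), (328, 215, 7), (330, 186, 81), (332, 191, 85), (334, 193, 86), (336, 88, 42), (338, 74, 10), (340, 74, 7)]
70 [(236, 57, 25), (238, 57, 21), (240, 79, 74), (242, 149, 97), (244, 170, 93), (246, 193, 63), (248, 235, 4), (250, 232, 4), (252, 237, 3), (254, 224, 8), (256, 128, 92), (258, 205, 9), (260, 224, 5), (262, 223, 5), (264, 224, 3)]
    [(312, 216, 4), (314, 214, 5), (316, 214, 4), (318, 217, 3), (320, 182, 3), (322, 163, 5), (324, 234, 4), (326, 232, 3), (328, 220, 7), (330, 192, 88), (332, 189, 85), (334, 181, 90), (336, 71, 7), (338, 80, 9), (340, 79, 12)]
90 [(236, 54, 9), (238, 55, 9), (240, 64, 37), (242, 117, 92), (244, 113, 88), (246, 119, 87), (248, 134, 11), (250, 136, 4), (252, 140, 4), (254, 138, 7), (256, 117, 6
[... 1490 characters left out ...]
, 80), (146, 202, 81), (148, 123, 91), (150, 118, 91)]
290 [(40, 193, 85), (42, 181, 86), (44, 163, 90), (46, 106, 88), (48, 94, 86), (50, 153, 3), (52, 215, 5), (54, 214, 4), (126, 217, 5), (128, 218, 3), (130, 218, 3), (132, 218, 5), (134, 219, 3), (136, 217, 6), (138, 181, 42), (140, 197, 83), (142, 194, 84), (144, 119, 87), (146, 116, 84), (148, 116, 86), (150, 116, 86)]
310 [(40, 198, 83), (42, 188, 85), (44, 168, 90), (46, 108, 91), (48, 96, 84), (50, 113, 45), (52, 202, 6), (54, 213, 4), (126, 124, 2), (128, 219, 5), (130, 217, 4), (132, 217, 4), (134, 216, 4), (136, 217, 5), (138, 193, 4), (140, 208, 82), (142, 199, 84), (144, 121, 90), (146, 124, 89), (148, 123, 89), (150, 123, 92)]
```

Run:
```python
from h import *
d=np.load('pics/w2.npz');f,K,T=d['f'],d['K'],d['T']
def rep(n,pts,z):
    P=np.array([ray(K,T,p,z)[:2] for p in pts]); e=P-np.roll(P,-1,0)
    print(n,P.mean(0).round(4),'sides',np.hypot(*e.T).round(3),'ang',np.degrees(np.arctan2(e[:,1],e[:,0])).round(1))
rep('mid',[(257.2,49),(321.5,51.4),(316,139),(256.2,136)],.088)
# base outer edges: left x at rows 55,128 ; right
rep('base',[(239.5,55),(335.5,55),(333,128),(241.5,128)],.008)
# held tin top (z of TCP .2399-.0123+.04)
rep('held',[(219.5,212),(340,200),(336,338),(222,332)],.2676)
h=cv2.cvtColor(f,cv2.COLOR_RGB2HSV)
for r in(215,225,240,260,280,300,320): print(r,[(c,int(f[r,c].mean())) for c in list(range(214,228,2))+list(range(330,344,2))])
for c in(245,280,310): print(c,[(r,int(f[r,c].mean())) for r in list(range(184,218,3))+list(range(322,346,3))])
```

```text
mid [0.5344 0.0313] sides [0.059 0.079 0.059 0.078] ang [-169.8  100.3    9.3  -79.6]
base [0.5347 0.0375] sides [0.11  0.081 0.111 0.081] ang [-167.9  102.8   12.2  -78. ]
held [ 0.5459 -0.0612] sides [0.058 0.077 0.062 0.068] ang [-161.9  103.6    8.7  -79.6]
215 [(214, 67), (216, 72), (218, 84), (220, 109), (222, 114), (224, 115), (226, 112), (330, 114), (332, 113), (334, 117), (336, 115), (338, 114), (340, 105), (342, 44)]
225 [(214, 66), (216, 67), (218, 80), (220, 112), (222, 114), (224, 114), (226, 114), (330, 115), (332, 115), (334, 117), (336, 115), (338, 111), (340, 86), (342, 60)]
240 [(214, 70), (216, 80), (218, 97), (220, 109), (222, 112), (224, 115), (226, 114), (330, 114), (332, 115), (334, 114), (336, 113), (338, 104), (340, 89), (342, 67)]
260 [(214, 111), (216, 99), (218, 33), (220, 89), (222, 109), (224, 112), (226, 114), (330, 114), (332, 119), (334, 113), (336, 112), (338, 47), (340, 70), (342, 109)]
280 [(214, 32), (216, 34), (218, 31), (220, 54), (222, 110), (224, 113), (226, 114), (330, 116), (332, 115), (334, 112), (336, 82), (338, 36), (340, 38), (342, 40)]

[... 353 characters left out ...]
0), (190, 116), (193, 116), (196, 103), (199, 103), (202, 182), (205, 210), (208, 210), (211, 211), (214, 174), (217, 116), (322, 114), (325, 114), (328, 112), (331, 184), (334, 205), (337, 55), (340, 58), (343, 60)]
280 [(184, 117), (187, 118), (190, 118), (193, 118), (196, 110), (199, 101), (202, 166), (205, 201), (208, 205), (211, 146), (214, 111), (217, 112), (322, 113), (325, 112), (328, 113), (331, 112), (334, 115), (337, 53), (340, 61), (343, 62)]
310 [(184, 139), (187, 115), (190, 117), (193, 118), (196, 114), (199, 101), (202, 161), (205, 190), (208, 125), (211, 118), (214, 118), (217, 118), (322, 111), (325, 109), (328, 112), (331, 110), (334, 109), (337, 55), (340, 60), (343, 63)]
```

Run:
```python
from h import *
d=np.load('pics/w2.npz');K,T=d['K'],d['T']
def quad(n,L,Rr,top,bot,z):
    ln=lambda a,b:np.cross([*a,1],[*b,1]); l=[ln(*q) for q in(L,top,Rr,bot)]
    P=[]
    for i in range(4):
        c=np.cross(l[i],l[(i+1)%4]); P.append(ray(K,T,c[:2]/c[2],z)[:2])
    P=np.array(P); e=np.roll(P,-1,0)-P
    print(n,P.mean(0).round(4),np.hypot(*e.T).round(4),np.degrees(np.arctan2(e[:,1],e[:,0])).round(1))
quad('mid',((257.3,55),(256.6,128)),((321.5,55),(317.4,115)),((270,49.4),(310,50.9)),((270,136.7),(310,138.5)),.088)
quad('held',((218.8,215),(222.3,320)),((340.8,215),(333.8,320)),((245,200.5),(310,200.8)),((245,335.8),(310,336)),.2676)
```

```text
mid [0.5345 0.0314] [0.0591 0.079  0.0584 0.0784] [  10.2  -80.  -170.4  100.5]
held [ 0.5455 -0.0602] [0.0586 0.0756 0.0593 0.0758] [  11.9  -78.4 -168.   101.1]
```

>>> step_arm(plan=[[[-3,30,0,-0.03,50],[-7,62,0,-0.03,50],[-10,94,0,-0.03,50],[-10,94,-30,-0.03,50],[-10,94,-65,-0.03,50],[-10,94,-95,-0.03,50],[-10,94,-120,-0.03,50],[-10,94,-125,-0.03,50]]])

```text
time: 4.25
tool_pos: [0.5298, 0.0359, 0.1104]
ee_rot: [-3.132, -0.003, 1.76]
wrist_force: [-1.2, -0.1, -0.6]
width: 0.06
```

>>> step_arm(plan=[[[0,0,0,0,50],[0,0,0,0,50],[0,0,0,0,50]]])

```text
time: 4.5
tool_pos: [0.5356, 0.0341, 0.1183]
ee_rot: [3.137, 0.001, 1.758]
wrist_force: [-0.0, -0.5, -1.0]
width: 0.0599
```

Run:
```python
from h import *
o=robot.get_obs();print(o['tool_pos'],o['ee_rot'],o['wrist_force'],o['width'])
f,K,T=snap("side"); np.savez('pics/s2.npz',f=f,K=K,T=T)
f2,K2,T2=snap("wrist"); np.savez('pics/w3.npz',f=f2,K=K2,T=T2)
b=cv2.resize(f[150:290,190:350],None,fx=4,fy=4,interpolation=2)[:, :, ::-1]
cv2.imwrite('pics/s2.png',b)
```

```text
[0.53563867 0.0340658  0.11833806] [3.13683216e+00 8.35062150e-04 1.75754905e+00] [-0.04129884 -0.49148589 -1.02349809] 0.059926576216718555
```

View pics/s2.png

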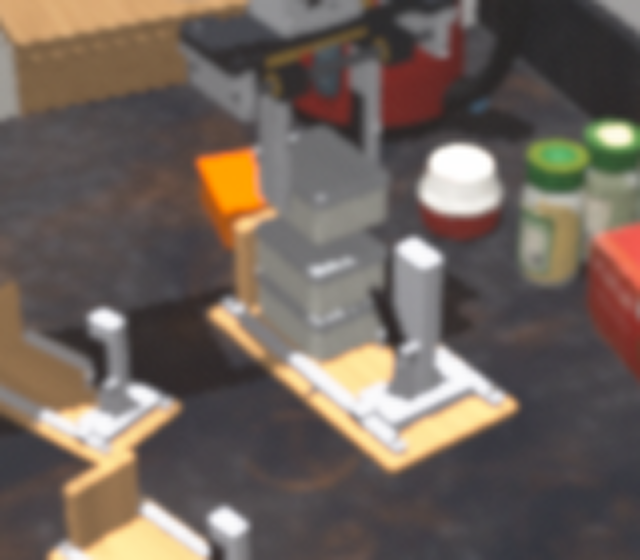

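The held tin hangs squarely above the stack at about (335,185), with a gap of around 15 mm. The arm is still settling, so I'll lower it slowly with a small correction.

>>> step_arm(plan=[[[-1,-2,-4,0,50],[-1,-2,-8,0,50],[-1,-2,-12,0,50],[-1,-2,-13,0,50],[-1,-2,-13,0,50],[-1,-2,-13,0,50]]])

```text
time: 5.1
tool_pos: [0.533, 0.0315, 0.1022]
ee_rot: [-3.141, -0.0, 1.757]
wrist_force: [-0.7, 0.2, -1.9]
width: 0.06
```

>>> step_arm(plan=[[[1,0,-1,0,50],[1,0,-2,0,50],[1,0,-2,0,50],[1,0,-2,0,50]]])

```text
time: 5.43
tool_pos: [0.5342, 0.0315, 0.1005]
ee_rot: [3.142, 0.0, 1.757]
wrist_force: [0.2, -1.3, -1.2]
width: 0.0597
```

>>> step_arm(plan=[[[0,0,-1,0,50],[0,0,-1,0,50],[0,0,-1,0,50]]])

```text
time: 5.68
tool_pos: [0.5344, 0.0316, 0.1003]
ee_rot: [3.141, 0.0, 1.757]
wrist_force: [-0.7, 0.2, 2.8]
width: 0.0596
```

Contact shows up at about +4 N. Next: release, rise straight up and move back over the leg side for a wrist look.

>>> step_arm(plan=[[[0,0,0,0,66],[0,0,0,0,72],[0,0,0,0,80],[0,0,0,0,90],[0,0,10,0,90],[0,0,35,0,90],[0,0,75,0,90],[0,0,115,0,90]]])

```text
time: 6.35
tool_pos: [0.5331, 0.0316, 0.215]
ee_rot: [-3.138, -0.001, 1.757]
wrist_force: [0.5, -0.6, 0.1]
width: 0.0847
```

>>> step_arm(plan=[[[0,0,20,0.02,90],[4,-30,30,0.04,90],[10,-65,30,0.04,90],[17,-100,30,0.04,90],[25,-135,30,0.04,90],[30,-160,30,0.04,90],[30,-160,30,0.04,90],[30,-160,30,0.04,90]]])

```text
time: 7.02
tool_pos: [0.5642, -0.1297, 0.2446]
ee_rot: [-3.142, -0.001, 1.794]
wrist_force: [0.1, 0.3, -1.3]
width: 0.0848
```

Run:
```python
from h import *
o=robot.get_obs();print(o['tool_pos'],o['ee_rot'],o['wrist_force'],o['width'],o['time'])
f,K,T=snap("wrist"); np.savez('pics/w4.npz',f=f,K=K,T=T); cv2.imwrite('pics/w4.png',cv2.resize(f[:310,130:430],None,fx=1.9,fy=1.9,interpolation=2)[...,::-1])
f,K,T=snap("side"); np.savez('pics/s3.npz',f=f,K=K,T=T)
f,K,T=snap("scene"); np.savez('pics/c3.npz',f=f,K=K,T=T)
```

```text
[ 0.56418463 -0.12965087  0.24464074] [-3.14156586e+00 -5.18899320e-04  1.79426696e+00] [ 0.06175339  0.33580647 -1.31708472] 0.08475369852747286 7.0167
```

View pics/w4.png

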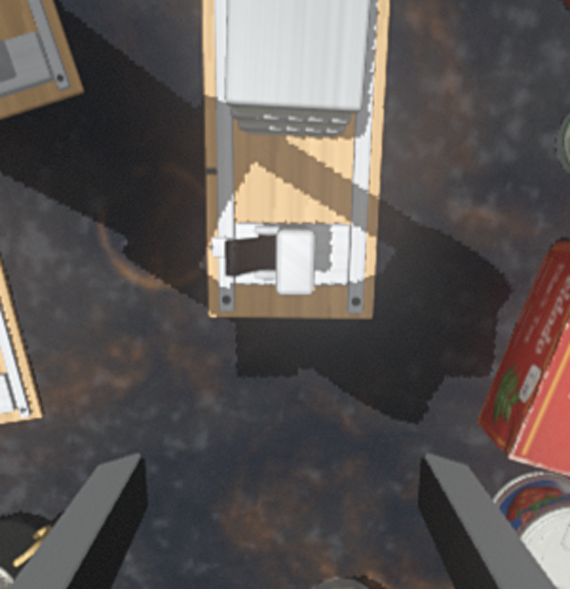

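The spare tin sits stacked, square to within view. The post's top is at crop (277–314, 227–295), the lever tip at about (227,255), the mark at (210,171), the shoe arm at (218,246) and the base's end corners at (209,317) and (373,318).

Run:
```python
from h import *
d=np.load('pics/w4.npz');f,K,T=d['f'],d['K'],d['T']
F=lambda p:(130+(p[0]+.5)/1.9-.5,(p[1]+.5)/1.9-.5)
r=lambda p,z:ray(K,T,F(p),z)[:2]
post=np.mean([r(p,.13) for p in[(277,228),(314,228),(314,294),(278,294)]],0)
c1,c2=r((209,317),.008),r((373,318),.008); ex=c2-c1; yaw=np.arctan2(ex[1],ex[0])
e1,e2=r((204,10),.008),r((209,317),.008); g1,g2=r((388,10),.008),r((373,318),.008)
an=lambda a,b:np.degrees(np.arctan2(a[1]-b[1],a[0]-b[0]))
print('base w',np.hypot(*ex),'yaws',np.degrees(yaw),an(e1,e2)-90,an(g1,g2)-90)
th=np.radians(12.4); X=np.array([np.cos(th),np.sin(th)]);Y=np.array([-np.sin(th),np.cos(th)])
O=(c1+c2)/2+.117*Y; print('O',O)
H=lambda p:np.array([(p-O)@X,(p-O)@Y]).round(4)
print('post',post.round(4),H(post),'mark',H(r((210,171),.012)),'armtip',H(r((218,246),.015)),'levertip',H(r((228,255),.107)))
tl=[r(p,.128) for p in[(227,104),(362,110)]]; print('tin edge',[H(q) for q in tl],an(tl[1],tl[0]))
for p,z in(([-51,-25],.012),): 
    q=O+X*p[0]/1e3+Y*p[1]/1e3; print('mark pred px',proj(K,T,[*q,z]))
c=f[115:165,225:265]; cv2.imwrite('pics/z.png',cv2.resize(c,None,fx=12,fy=12,interpolation=2)[...,::-1])
```

```text
base w 0.10935144194236572 yaws 12.457634442264832 11.854618394016043 12.354684652345853
O [ 0.54306866 -0.0030249 ]
post [ 0.5583 -0.0716] [ 0.0001 -0.0702] mark [-0.0512 -0.0252] armtip [-0.047  -0.0704] levertip [-0.0329 -0.0692]
tin edge [array([-0.0305, -0.0036]), array([ 0.0281, -0.0056])] 10.456829024375722
mark pred px [240.49505257  89.56981659]
```

View pics/z.png

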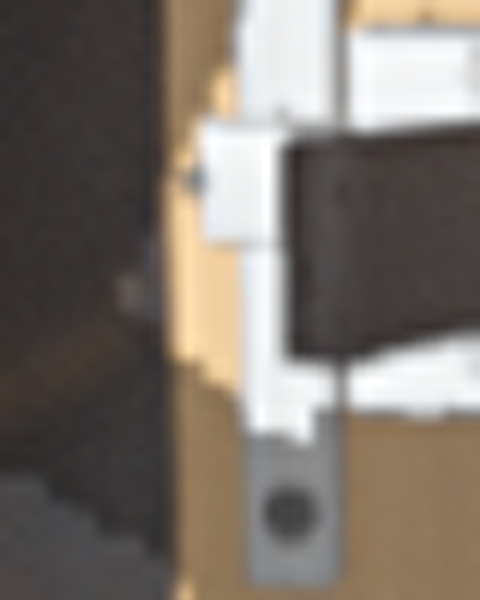

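The zoom shows the dark pointer at wrist pixel (240.6,130), so the leg travel is about 10 mm and needs 45 mm more. The mark, post and base measurements match the given sizes to within 1 mm. Now I move over the post and descend.

>>> step_arm(plan=[[[-6,18,0,0,95],[-12,37,0,-0.007,95],[-18,55,0,-0.007,95],[-18,55,-30,-0.007,95],[-18,55,-65,-0.007,95],[-18,55,-100,-0.007,95],[-18,55,-130,-0.007,95],[-18,55,-145,-0.007,95]]])

```text
time: 7.83
tool_pos: [0.5434, -0.0711, 0.0953]
ee_rot: [-3.136, -0.003, 1.792]
wrist_force: [-0.8, -0.2, -0.2]
width: 0.0898
```

>>> step_arm(plan=[[[0,0,-5,0,90],[0,0,-10,0,90],[0,0,-11,0,80],[0,0,-11,0,70],[0,0,-11,0,60],[0,0,-11,0,57]]])

```text
time: 8.33
tool_pos: [0.5472, -0.0737, 0.0902]
ee_rot: [3.139, 0.001, 1.79]
wrist_force: [0.3, -0.5, 0.3]
width: 0.0619
```

>>> step_arm(plan=[[[-1,0,-1,0,52],[-2,0,-1,0,50],[-2,0,-1,0,48],[-2,0,-1,0,48],[-2,0,-1,0,48],[-2,0,-1,0,48]]])

```text
time: 8.83
tool_pos: [0.5442, -0.0735, 0.0875]
ee_rot: [3.141, -0.0, 1.79]
wrist_force: [-0.2, -0.3, -0.1]
width: 0.0451
```

>>> step_arm(plan=[[[0,0,0,0,47],[0,0,0,0,46],[0,0,0,0,46],[0,0,0,0,46]]])

```text
time: 9.17
tool_pos: [0.5444, -0.0735, 0.0875]
ee_rot: [3.141, 0.0, 1.79]
wrist_force: [1.4, 0.2, -0.5]
width: 0.0433
```

The rear pad has touched the post's flat face (+1.4 N in x). I'll close a little more to bring the front pad onto the lever.

>>> step_arm(plan=[[[0,0,0,0,45],[0,0,0,0,45],[0,0,0,0,45]]])

```text
time: 9.42
tool_pos: [0.5447, -0.0734, 0.0875]
ee_rot: [3.141, 0.0, 1.79]
wrist_force: [3.7, -0.1, -1.1]
width: 0.0425
```

>>> step_arm(plan=[[[0,0,0,0,44],[0,0,0,0,44],[0,0,0,0,44]]])

```text
time: 9.67
tool_pos: [0.5451, -0.0733, 0.0875]
ee_rot: [3.139, 0.0, 1.79]
wrist_force: [5.3, 0.9, -3.3]
width: 0.0418
```

>>> step_arm(plan=[[[0,0,0,0,43],[0,0,0,0,43],[0,0,0,0,43]]])

```text
time: 9.92
tool_pos: [0.5456, -0.0732, 0.0875]
ee_rot: [3.138, 0.0, 1.79]
wrist_force: [7.3, 1.3, -3.0]
width: 0.0411
```

>>> step_arm(plan=[[[0,0,0,0,42],[0,0,0,0,42],[0,0,0,0,42]]])

```text
time: 10.17
tool_pos: [0.546, -0.0731, 0.0875]
ee_rot: [3.137, 0.0, 1.79]
wrist_force: [8.4, 1.7, -4.4]
width: 0.04
```

>>> step_arm(plan=[[[0,0,0,0,41],[0,0,0,0,41],[0,0,0,0,41]]])

```text
time: 10.42
tool_pos: [0.5465, -0.073, 0.0874]
ee_rot: [3.136, 0.0, 1.79]
wrist_force: [10.0, 2.1, -5.1]
width: 0.0386
```

>>> step_arm(plan=[[[0,0,0,0,40],[0,0,0,0,40],[0,0,0,0,40]]])

```text
time: 10.67
tool_pos: [0.547, -0.0729, 0.0874]
ee_rot: [3.135, 0.0, 1.79]
wrist_force: [9.7, 2.1, -4.4]
width: 0.038
```

The front pad now meets the lever lightly, since the x force has stopped rising. Slide test of 10 mm.

>>> step_arm(plan=[[[-0.5,2.5,0,0,40],[-1.1,5,0,0,40],[-1.6,7.5,0,0,40],[-2.1,9.8,0,0,40],[-2.1,9.8,0,0,40],[-2.1,9.8,0,0,40]]])

```text
time: 11.17
tool_pos: [0.5449, -0.0634, 0.0874]
ee_rot: [3.135, 0.001, 1.79]
wrist_force: [10.0, 0.8, -5.7]
width: 0.0379
```

```bash
cat > look.py <<'E'
import sys
from h import *
o=robot.get_obs();print(o['tool_pos'].round(4),o['wrist_force'].round(1),o['width'].round(4))
th=np.radians(12.4); X=np.array([np.cos(th),np.sin(th)]);Y=np.array([-np.sin(th),np.cos(th)]);O=np.array([.5431,-.003])
print('tcp holder',[((o['tool_pos'][:2]-O)@v*1000).round(1) for v in(X,Y)])
t=float(sys.argv[1])
out=[]
for n,w in(("side",1),("scene",1),("wrist",1)):
    f,K,T=snap(n); np.savez(f'pics/{n}_{sys.argv[2]}.npz',f=f,K=K,T=T)
    q=lambda x,y,z:proj(K,T,[*(O+X*x/1e3+Y*y/1e3),z/1e3])
    print(n,'mark',q(-51,-25,12).round(1),'pointer pred',q(-51,-80+t,15).round(1),'posttop',q(0,-80+t,130).round(1),'levertip shut',q(-14,-80+t,110).round(1))
    c=q(-25,-45,60).round().astype(int); y,x=max(c[1]-38,0),max(c[0]-50,0)
    out.append(cv2.resize(f[y:y+75,x:x+100],(400,300),interpolation=2)); print(n,'crop origin',x,y,'x4')
out.append(np.zeros_like(out[0]))
cv2.imwrite(f'pics/look_{sys.argv[2]}.png',np.vstack([np.hstack(out[:2]),np.hstack(out[2:])])[...,::-1])
E
python3 look.py 20 a
```

```text
Traceback (most recent call last):
  File "look.py", line 3, in <module>
    o=robot.get_obs();print(o['tool_pos'].round(4),o['wrist_force'].round(1),o['width'].round(4))
                                                                             ^^^^^^^^^^^^^^^^
AttributeError: 'float' object has no attribute 'round'
```

```bash
sed -i "s/o\['width'\].round(4)/round(o['width'],4)/" look.py; python3 look.py 20 a
```

```text
[ 0.5449 -0.0634  0.0874] [10.   0.8 -5.7] 0.0379
tcp holder [np.float64(-11.2), np.float64(-59.4)]
side mark [268.1 246.6] pointer pred [275.9 252.3] posttop [292.  210.2] levertip shut [287.6 218.4]
side crop origin 230 195 x4
scene mark [283.3 241.9] pointer pred [296.5 244.3] posttop [303.7 199. ] levertip shut [301.8 208.6]
scene crop origin 244 186 x4
wrist mark [225.4 172.1] pointer pred [226.7 216. ] posttop [300.7 293.3] levertip shut [271.3 272.8]
wrist crop origin 206 178 x4
```

View pics/look_a.png

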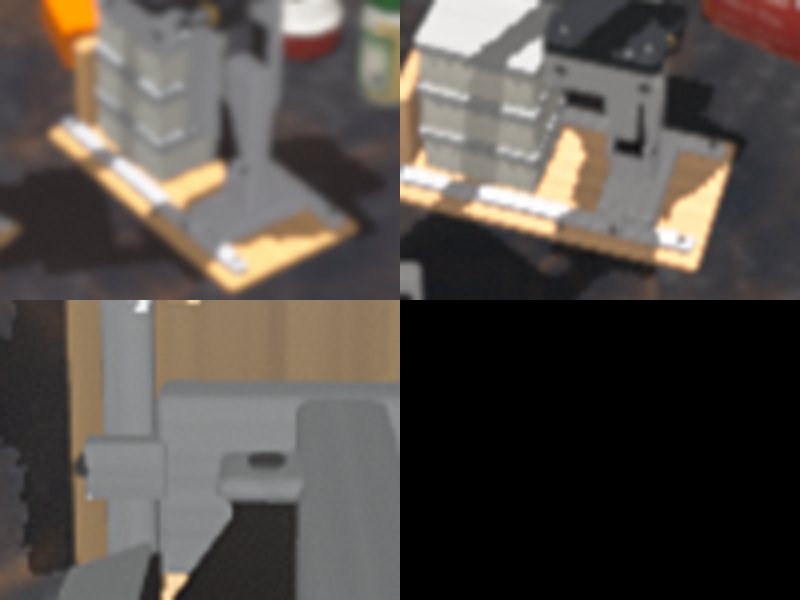

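The wrist view shows the pointer at about (226.5,219), the lever still open, and the pads on both sides. I'll measure the pointer-to-mark gap from this image directly.

```bash
cat > gap.py <<'E'
import sys
from h import *
d=np.load(sys.argv[1]);f,K,T=d['f'],d['K'],d['T']
th=np.radians(12.4); X=np.array([np.cos(th),np.sin(th)]);Y=np.array([-np.sin(th),np.cos(th)]);O=np.array([.5431,-.003])
q=lambda x,y,z:proj(K,T,[*(O+X*x/1e3+Y*y/1e3),z/1e3])
g=f.astype(float).mean(2)
# sample brightness along holder y at pointer line x for mark and pointer heights
ys=np.arange(-75,-10,1.)
for x,z in((-51,12),(-49,12),(-51,15),(-49,15)):
    m=np.array([q(x,y,z) for y in ys],np.float32); v=cv2.remap(g.astype(np.float32),m[:,:1],m[:,1:],1)[:,0]
    print(x,z,' '.join(f'{int(y)}:{int(k)}' for y,k in zip(ys,v)))
E
python3 gap.py pics/wrist_a.npz
```

```text
-51 12 -75:119 -74:119 -73:119 -72:119 -71:134 -70:150 -69:135 -68:130 -67:133 -66:123 -65:106 -64:108 -63:123 -62:128 -61:135 -60:138 -59:129 -58:119 -57:119 -56:121 -55:121 -54:121 -53:121 -52:121 -51:122 -50:122 -49:122 -48:122 -47:122 -46:122 -45:121 -44:122 -43:122 -42:122 -41:123 -40:122 -39:123 -38:123 -37:123 -36:122 -35:122 -34:123 -33:123 -32:123 -31:124 -30:125 -29:124 -28:123 -27:96 -26:75 -25:76 -24:95 -23:148 -22:209 -21:211 -20:210 -19:210 -18:210 -17:210 -16:209 -15:209 -14:209 -13:209 -12:209 -11:210
-49 12 -75:116 -74:116 -73:117 -72:116 -71:120 -70:130 -69:132 -68:133 -67:135 -66:135 -65:135 -64:136 -63:138 -62:139 -61:140 -60:139 -59:132 -58:119 -57:118 -56:118 -55:118 -54:118 -53:118 -52:118 -51:118 -50:119 -49:118 -48:119 -47:119 -46:119 -45:120 -44:119 -43:120 -42:119 -41:120 -40:120 -39:120 -38:120 -37:120 -36:120 -35:121 -34:121 -33:121 -32:120 -31:121 -30:121 -29:121 -28:120 -27:94 -26:74 -25:77 -24:110 -23:148 -22:202 -21:203 -20:202 -19:202 -18:202 -17:203 -16:203 -15:204 -14:204 -13:204 -12:204 -11:205
-51 15 -75:120 -74:120 -73:120 -72:120 -71:119 -70:12
[... 291 characters left out ...]
:124 -32:124 -31:124 -30:125 -29:126 -28:127 -27:115 -26:83 -25:74 -24:76 -23:96 -22:200 -21:214 -20:212 -19:212 -18:212 -17:211 -16:211 -15:211 -14:211 -13:211 -12:211 -11:211
-49 15 -75:116 -74:116 -73:117 -72:117 -71:117 -70:119 -69:131 -68:132 -67:133 -66:135 -65:136 -64:135 -63:137 -62:139 -61:140 -60:141 -59:139 -58:131 -57:118 -56:118 -55:118 -54:119 -53:118 -52:118 -51:119 -50:119 -49:119 -48:119 -47:119 -46:119 -45:119 -44:120 -43:120 -42:121 -41:119 -40:120 -39:121 -38:121 -37:121 -36:121 -35:121 -34:122 -33:121 -32:122 -31:121 -30:121 -29:121 -28:123 -27:111 -26:82 -25:73 -24:95 -23:111 -22:194 -21:208 -20:206 -19:206 -18:207 -17:207 -16:207 -15:207 -14:207 -13:206 -12:207 -11:207
```

```bash
sed -i 's/np.arange(-75/np.arange(-82/' gap.py; python3 gap.py pics/w4.npz | sed -n '1p;3p' | cut -c1-330; echo; python3 gap.py pics/w4.npz | sed -n '1p' | cut -c430-
```

```text
-51 12 -82:205 -81:205 -80:205 -79:205 -78:205 -77:212 -76:222 -75:223 -74:221 -73:209 -72:190 -71:179 -70:187 -69:211 -68:220 -67:224 -66:208 -65:175 -64:143 -63:127 -62:125 -61:123 -60:119 -59:118 -58:119 -57:120 -56:120 -55:121 -54:121 -53:120 -52:121 -51:121 -50:120 -49:121 -48:121 -47:121 -46:122 -45:120 -44:120 -43:120 -42
-51 15 -82:207 -81:207 -80:207 -79:207 -78:206 -77:208 -76:217 -75:216 -74:213 -73:200 -72:178 -71:162 -70:165 -69:193 -68:206 -67:211 -66:200 -65:173 -64:138 -63:119 -62:119 -61:119 -60:119 -59:119 -58:121 -57:121 -56:121 -55:122 -54:122 -53:121 -52:122 -51:122 -50:121 -49:122 -48:122 -47:122 -46:123 -45:121 -44:121 -43:122 -42

1 -29:122 -28:115 -27:95 -26:77 -25:72 -24:82 -23:100 -22:117 -21:122 -20:122 -19:121 -18:121 -17:120 -16:121 -15:121 -14:121 -13:121 -12:120 -11:121
```

The leg followed, moving 7.7 mm for 9.7 mm of tool travel, so there was slight slip. Remaining gap: 37.7 mm. Sliding on.

>>> step_arm(plan=[[[-1.1,5,0,0,40],[-2.2,10,0,0,40],[-3.3,15,0,0,40],[-4.4,20,0,0,40],[-5.5,25,0,0,40],[-6.6,30,0,0,40],[-7.5,34,0,0,40],[-7.9,36,0,0,40]]])

```text
time: 11.98
tool_pos: [0.5375, -0.0284, 0.0875]
ee_rot: [3.134, 0.004, 1.79]
wrist_force: [12.8, -1.4, -7.6]
width: 0.0379
```

```bash
cat > m.py <<'E'
import sys
from h import *
o=robot.get_obs(); th=np.radians(12.4); X=np.array([np.cos(th),np.sin(th)]);Y=np.array([-np.sin(th),np.cos(th)]);O=np.array([.5431,-.003])
print('tcp h',[round(float((o['tool_pos'][:2]-O)@v*1000),1) for v in(X,Y)],'F h',[round(float(o['wrist_force'][:2]@v),1) for v in(X,Y)],round(o['width'],4),o['time'])
f,K,T=snap('wrist'); np.savez(f'pics/wrist_{sys.argv[1]}.npz',f=f,K=K,T=T)
q=lambda x,y,z:proj(K,T,[*(O+X*x/1e3+Y*y/1e3),z/1e3])
print('mark px',q(-51,-25,12),'tin top edge',q(-30,-5,128))
c=cv2.resize(f[60:260,130:330],(600,600),interpolation=2); cv2.imwrite(f'pics/wr_{sys.argv[1]}.png',c[...,::-1])
E
python3 m.py b; python3 gap.py pics/wrist_b.npz | cut -c 130-
```

```text
tcp h [-10.9, -23.6] F h [12.2, -4.1] 0.0379 11.9833
mark px [226.91946011 215.51902806] tin top edge [234.94589339 253.92201742]
7:110 -66:111 -65:111 -64:112 -63:112 -62:112 -61:112 -60:112 -59:111 -58:112 -57:112 -56:112 -55:112 -54:111 -53:111 -52:112 -51:112 -50:112 -49:115 -48:119 -47:119 -46:119 -45:120 -44:120 -43:120 -42:120 -41:120 -40:121 -39:120 -38:120 -37:120 -36:121 -35:123 -34:126 -33:128 -32:128 -31:123 -30:102 -29:87 -28:104 -27:131 -26:136 -25:135 -24:133 -23:113 -22:111 -21:122 -20:122 -19:122 -18:122 -17:122 -16:123 -15:122 -14:122 -13:123 -12:124 -11:124
7:112 -66:112 -65:112 -64:112 -63:112 -62:111 -61:110 -60:111 -59:110 -58:113 -57:111 -56:113 -55:112 -54:111 -53:112 -52:111 -51:111 -50:111 -49:112 -48:115 -47:116 -46:116 -45:117 -44:117 -43:118 -42:117 -41:117 -40:117 -39:118 -38:119 -37:119 -36:119 -35:124 -34:131 -33:134 -32:136 -31:137 -30:136 -29:136 -28:138 -27:139 -26:140 -25:139 -24:137 -23:126 -22:117 -21:118 -20:119 -19:119 -18:120 -17:120 -16:119 -15:120 -14:120 -13:120 -12:120 -11:121
7:111 -66:111 -65:111 -64:111 -63:112 -62:112 -61:111 -60:112 -59:112 -58:112 -57:111 -56:113 -55:111 -54:112 -53:112 -52:111 -51:112 -50:112 -49:112 -48:116 -47:120 -46:120 -45:120 -44:121 -43:121 -42:121 -41:121 -40:121 -39:122 -38:121 -37:122 -36:122 -35:122 -34:123 -33:123 -32:125 -31:125 -30:120 -29:94 -28:75 -27:87 -26:102 -25:104 -24:106 -23:102 -22:88 -21:108 -20:122 -19:124 -18:123 -17:123 -16:123 -15:124 -14:123 -13:123 -12:124 -11:126
7:112 -66:112 -65:112 -64:111 -63:113 -62:111 -61:112 -60:111 -59:111 -58:111 -57:112 -56:111 -55:112 -54:111 -53:111 -52:112 -51:112 -50:112 -49:112 -48:112 -47:116 -46:118 -45:117 -44:118 -43:118 -42:118 -41:118 -40:118 -39:118 -38:118 -37:119 -36:119 -35:118 -34:123 -33:130 -32:133 -31:134 -30:137 -29:136 -28:136 -27:139 -26:139 -25:141 -24:140 -23:138 -22:127 -21:117 -20:119 -19:120 -18:120 -17:120 -16:120 -15:120 -14:121 -13:121 -12:121 -11:121
```

The pointer is at −28 against the mark at about −25.4, so about 2.6 mm remains.

>>> step_arm(plan=[[[-0.3,1.5,0,0,40],[-0.6,2.9,0,0,40],[-0.6,2.9,0,0,40]]])

```text
time: 12.28
tool_pos: [0.5369, -0.0257, 0.0875]
ee_rot: [3.134, 0.004, 1.789]
wrist_force: [11.6, -1.2, -7.3]
width: 0.0378
```

```bash
python3 m.py c; python3 gap.py pics/wrist_c.npz | cut -c 370-
```

```text
tcp h [-10.9, -20.8] F h [11.1, -3.7] 0.0378 12.2833
mark px [227.04949304 218.81939157] tin top edge [235.11139524 259.51922584]
7:120 -36:120 -35:120 -34:121 -33:121 -32:124 -31:126 -30:127 -29:129 -28:121 -27:97 -26:87 -25:110 -24:133 -23:135 -22:136 -21:134 -20:124 -19:121 -18:123 -17:122 -16:123 -15:123 -14:123 -13:123 -12:123 -11:123
118 -36:118 -35:119 -34:119 -33:118 -32:125 -31:133 -30:133 -29:136 -28:136 -27:135 -26:135 -25:138 -24:139 -23:139 -22:140 -21:138 -20:124 -19:118 -18:119 -17:119 -16:120 -15:119 -14:120 -13:120 -12:120 -11:121
7:123 -36:120 -35:122 -34:122 -33:122 -32:122 -31:122 -30:123 -29:124 -28:126 -27:115 -26:88 -25:76 -24:90 -23:102 -22:104 -21:120 -20:128 -19:124 -18:123 -17:123 -16:124 -15:124 -14:124 -13:124 -12:124 -11:124
118 -36:119 -35:118 -34:119 -33:119 -32:119 -31:124 -30:132 -29:133 -28:136 -27:136 -26:135 -25:135 -24:138 -23:139 -22:140 -21:140 -20:138 -19:124 -18:118 -17:120 -16:120 -15:120 -14:120 -13:120 -12:120 -11:120
```

View pics/wr_c.png

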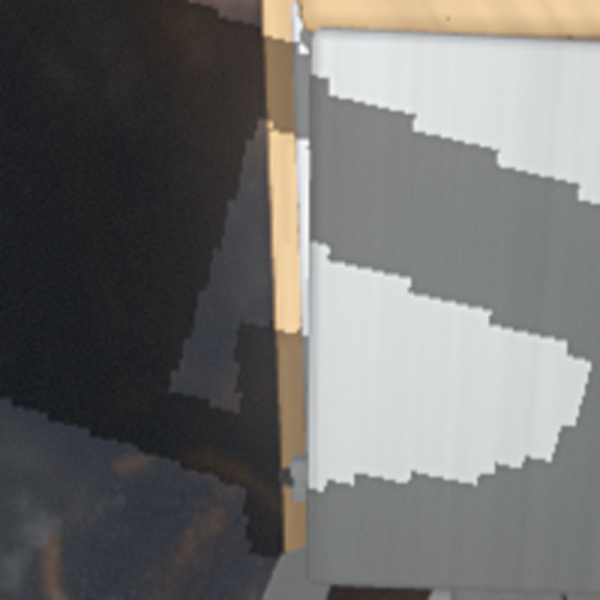

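The tins hide the shoe, but the pointer shows at crop (287,478), i.e. −25.1 against the mark's −25.4: at the mark, with the lever still open (width 37.8 mm). Now the fingers close while the tool moves to holder +x.

>>> step_arm(plan=[[[0.5,0.1,0,0,39],[0.9,0.2,0,0,38],[1.4,0.3,0,0,37],[1.9,0.4,0,0,36],[2.3,0.5,0,0,35],[2.8,0.6,0,0,34],[3.2,0.7,0,0,33],[3.7,0.8,0,0,32]]])

```text
time: 13.0
tool_pos: [0.5405, -0.0249, 0.0875]
ee_rot: [3.135, 0.003, 1.789]
wrist_force: [11.0, -1.7, -6.3]
width: 0.0305
```

```bash
python3 m.py d; python3 gap.py pics/wrist_d.npz | cut -c 410-520
```

```text
tcp h [-7.2, -20.9] F h [10.4, -4.0] 0.0305 13.0
mark px [222.53127357 218.83159827] tin top edge [227.02660657 259.43465552]
2:125 -31:128 -30:127 -29:127 -28:124 -27:109 -26:99 -25:117 -24:122 -23:123 -22:129 -21:131 -20:121 -19:119 -1
2:113 -31:113 -30:111 -29:114 -28:160 -27:194 -26:195 -25:194 -24:191 -23:190 -22:187 -21:183 -20:179 -19:175 -
2:122 -31:124 -30:123 -29:121 -28:121 -27:114 -26:90 -25:77 -24:94 -23:99 -22:103 -21:119 -20:128 -19:123 -18:1
2:111 -31:111 -30:111 -29:110 -28:112 -27:139 -26:170 -25:174 -24:172 -23:170 -22:165 -21:159 -20:154 -19:148 -
```

The leg is holding at the mark. Next: finish shutting.

>>> step_arm(plan=[[[0.5,0.1,0,0,31],[0.9,0.2,0,0,30],[1.4,0.3,0,0,29],[1.9,0.4,0,0,28],[2.3,0.5,0,0,27],[2.6,0.6,0,0,25],[3.0,0.7,0,0,22],[3.0,0.7,0,0,20]]])

```text
time: 13.72
tool_pos: [0.5424, -0.0245, 0.0875]
ee_rot: [3.138, 0.003, 1.789]
wrist_force: [9.4, -2.1, -4.5]
width: 0.0266
```

```bash
python3 m.py e; python3 gap.py pics/wrist_e.npz | cut -c 410-520
```

```text
tcp h [-5.3, -20.8] F h [8.7, -4.1] 0.0266 13.7167
mark px [220.46757443 218.84463593] tin top edge [222.60501487 259.43358061]
2:113 -31:113 -30:112 -29:112 -28:151 -27:189 -26:198 -25:197 -24:197 -23:197 -22:196 -21:195 -20:195 -19:195 -
2:120 -31:117 -30:120 -29:162 -28:209 -27:214 -26:211 -25:210 -24:209 -23:209 -22:208 -21:209 -20:207 -19:207 -
2:113 -31:113 -30:112 -29:112 -28:110 -27:130 -26:172 -25:186 -24:182 -23:177 -22:172 -21:171 -20:169 -19:167 -
2:117 -31:118 -30:115 -29:116 -28:141 -27:189 -26:206 -25:204 -24:203 -23:202 -22:202 -21:202 -20:201 -19:200 -
```

The fingers stalled at 26.6 mm, so the post and lever are fully together. I'll relax the sideways bias, hold, then take a last look.

>>> step_arm(plan=[[[0.5,0.1,0,0,20],[1.0,0.2,0,0,15],[1.5,0.3,0,0,15],[2.0,0.4,0,0,15],[2.0,0.4,0,0,15],[2.0,0.4,0,0,15],[2.0,0.4,0,0,15],[2.0,0.4,0,0,15]]])

```text
time: 14.43
tool_pos: [0.5425, -0.0244, 0.0875]
ee_rot: [3.142, 0.003, 1.789]
wrist_force: [5.0, -3.9, -2.4]
width: 0.0262
```

```bash
python3 m.py f; python3 look.py 55 f
python3 - <<'E'
from h import *
th=np.radians(12.4); X=np.array([np.cos(th),np.sin(th)]);Y=np.array([-np.sin(th),np.cos(th)]);O=np.array([.5431,-.003])
for n in('side','scene'):
  for t in('0','_a','_f'):
    d=np.load(f'pics/{n}{t}.npz');K,T=d['K'],d['T'];g=d['f'].astype(np.float32).mean(2)
    ys=np.arange(-80,-14,2.)
    for z in(12,15):
      m=np.array([proj(K,T,[*(O-X*.051+Y*y/1e3),z/1e3]) for y in ys],np.float32)
      v=cv2.remap(g,m[:,:1],m[:,1:],1)[:,0]; print(n,t,z,' '.join(f'{int(y)}:{int(k)}' for y,k in zip(ys,v)))
E
```

```text
tcp h [-5.2, -20.8] F h [4.1, -4.9] 0.0262 14.4333
mark px [220.71401857 218.86236584] tin top edge [222.01578741 259.42865262]
[ 0.5425 -0.0244  0.0875] [ 4.3 -3.9 -1.9] 0.0262
tcp holder [np.float64(-5.1), np.float64(-20.7)]
side mark [268.1 246.6] pointer pred [268.1 245.8] posttop [283.7 204.4] levertip shut [279.4 212.4]
side crop origin 230 195 x4
scene mark [283.3 241.9] pointer pred [283.3 241.1] posttop [289.9 196. ] levertip shut [288.1 205.5]
scene crop origin 244 186 x4
wrist mark [220.7 218.9] pointer pred [220.1 220.1] posttop [287.1 300.3] levertip shut [259.7 279. ]
wrist crop origin 198 231 x4
side 0 12 -80:196 -78:189 -76:185 -74:178 -72:177 -70:175 -68:176 -66:179 -64:184 -62:193 -60:198 -58:203 -56:205 -54:205 -52:207 -50:207 -48:208 -46:208 -44:206 -42:206 -40:205 -38:202 -36:203 -34:200 -32:194 -30:188 -28:179 -26:175 -24:178 -22:187 -20:194 -18:199 -16:201
side 0 15 -80:196 -78:184 -76:178 -74:164 -72:166 -70:159 -68:166 -66:174 -64:180 -62:194 -60:201 -58:204 -56:208 -54:210 -52:211 -50:213 -48:210 -46:211 -44:210 -42:207 -40:208 -38:205 -36:205 -34:203 -32:19
[... 2114 characters left out ...]
3 -52:125 -50:128 -48:131 -46:126 -44:123 -42:123 -40:124 -38:125 -36:124 -34:123 -32:122 -30:119 -28:113 -26:117 -24:133 -22:167 -20:192 -18:201 -16:195
scene _f 12 -80:215 -78:211 -76:209 -74:210 -72:215 -70:217 -68:213 -66:209 -64:210 -62:213 -60:218 -58:217 -56:211 -54:200 -52:164 -50:134 -48:120 -46:120 -44:119 -42:118 -40:118 -38:118 -36:118 -34:119 -32:118 -30:115 -28:102 -26:88 -24:84 -22:95 -20:106 -18:112 -16:113
scene _f 15 -80:195 -78:191 -76:196 -74:201 -72:203 -70:199 -68:191 -66:191 -64:198 -62:203 -60:203 -58:198 -56:189 -54:180 -52:154 -50:135 -48:130 -46:126 -44:123 -42:123 -40:124 -38:125 -36:125 -34:123 -32:122 -30:120 -28:110 -26:100 -24:92 -22:96 -20:104 -18:113 -16:119
```

View pics/look_f.png

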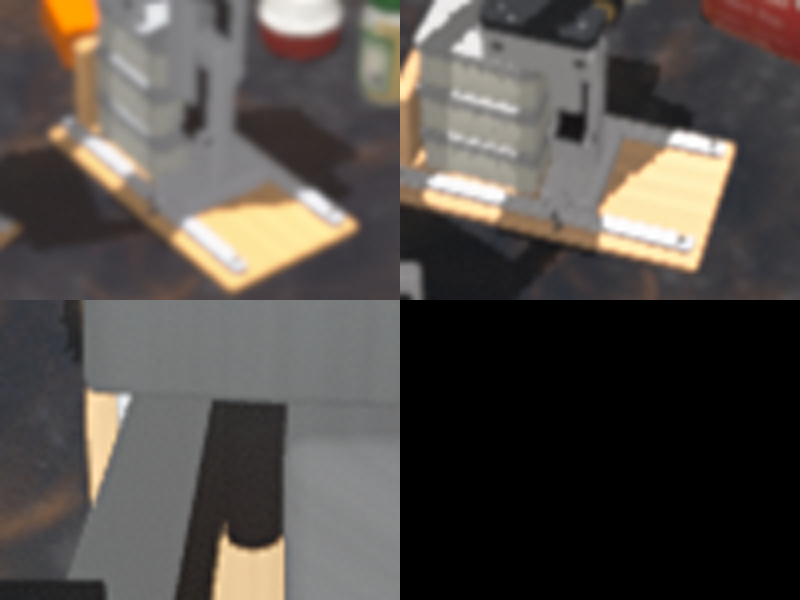

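The last view shows the three tins stacked, both pads on the post and the shut lever, and the pointer and mark merged into one dark spot at scene crop (556,215). The scene-camera profile puts it at −24.4 mm, against −24.7 mm for the mark alone. I'll check the bystanders, then hand in.

Run:
```python
from h import *
a,b=np.load('pics/scene0.npz')['f'].astype(int),np.load('pics/scene_f.npz')['f'].astype(int)
for n,(x,y) in dict(cup=(381,315),jar=(418,235),timer=(267,170)).items():
    print(n,'mean abs diff',np.abs(a-b)[y-18:y+18,x-16:x+16].mean().round(2))
print(robot.close_job())
```

```text
cup mean abs diff 0.51
jar mean abs diff 0.46
timer mean abs diff 28.22
the job is handed in; nothing more can be done
None
```

Run:
```python
import numpy as np
g=lambda n:np.load(f'pics/{n}.npz')['f'].astype(int)[186:210,294:318]
for n in('s3','side_a','side_f'): print(n,np.abs(g('side0')-g(n)).mean().round(2))
```

```text
s3 1.81
side_a 44.47
side_f 1.25
```

The job is handed in. The spare tin is set squarely on the stack and released. I slid the leg to the mark with its lever still open, then pinched the lever shut while holding it there. The arm finished gripping the leg at about 14.5 s on the robot's clock.

**Last checks**
- **Lever:** the fingers stalled at 26.2 mm, against 27 mm expected for post and shut lever together.
- **Pointer:** two readings, before and after shutting, put it within about 0.5 mm of the mark. The wrist camera's reading was before the lever was fully shut. With the lever shut the tins hid the pointer from it, so the second is the scene camera's reading of the merged pointer and mark.
- **Leg hold:** a steady 4.9 N push-back along the slide matches the expected 4.6 N from spring and friction.
- **Tins:** all three were still stacked in the last picture.
- **Bystanders:** the cup and jar pixels were unchanged in the scene view. The timer area differed there by 28 grey levels, probably because the arm covers it. The side view shows the timer unchanged (difference 1.3).

**What was less than perfect**
- The two tins already in the holder sit about 2° askew to it. I aligned the spare to the tin under it, not to the holder.
- Closing the fingers for the slide pushed the lever in from at least 0.32 rad to about 0.22 rad. It was still open while the leg moved.
- The leg slipped about 2 mm in the pads early in the slide, which I corrected from the camera.

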